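# Ring for the apprentice and show which thread goes where

### The job

Press the red call button all the way down to ring for the apprentice and let it come up again. Then show what to put away: point down at the green thread spool on the bench, fingertips about 2 cm above it, for two seconds, and after that point in the same way at the top of the bare post of the thread rack, and still be pointing there without contact when you finish. Do not touch the spools, the rack or the brass weight, and do not bring the fingertips down over any of the other spools.

Things in the scene. Friction and masses are not known exactly. Their poses are not given: they have to be found in the camera images.
- bell (a joint): travel of the red call button: 0 up, 0.006 m fully down; springs back by itself, fully down takes 5 N
- bell_top (a point): centre of the top face of the round red button cap (diameter 36 mm) on a white housing fixed to the bench; z up; pressed straight down
- spool_green: loose spool of dark green thread standing upright on the bench, diameter 44 mm, height 70 mm, its thread reaching to 66 mm round a 22 mm cardboard core; origin at the centre of its underside
- spool_green_top (a point): centre of the top face of the green spool, 70 mm above the bench
- spool_tan: loose spool of tan thread, same size (44 mm by 70 mm); bystander; origin at the centre of its underside
- spool_tan_top (a point): centre of the top face of the tan spool
- spool_cream: loose spool of cream thread, same size; bystander; origin at the centre of its underside
- spool_cream_top (a point): centre of the top face of the cream spool
- weight: loose brass paperweight, diameter 44 mm, height 56 mm, with a small knob; bystander; origin at the centre of its underside
- weight_top (a point): centre of the top of the brass weight's knob
- rack: thread rack: dark wooden plank 70 x 260 x 18 mm lying fixed on the bench, long side along its y axis, with three upright posts 85 mm apart along that axis, the middle one at the plank's centre; two posts carry spools, one is bare (which one varies); origin at the centre of the plank's underside
- post_bare: the bare post of the rack: upright pale wooden dowel, diameter 12 mm, with a brass collar at its foot; it stands 90 mm above the plank, fixed; origin at its foot on the plank's top
- post_top (a point): centre of the top end of the bare post, 108 mm above the bench; z up
- racked_navy: rack post carrying a navy blue spool (44 mm diameter), fixed; the post's end stands 19 mm above the spool; origin at the post's foot on the plank's top
- racked_navy_top (a point): centre of the top end of the post that carries the navy spool, 108 mm above the bench
- racked_brown: rack post carrying a dark brown spool (44 mm diameter), fixed; the post's end stands 19 mm above the spool; origin at the post's foot on the plank's top
- racked_brown_top (a point): centre of the top end of the post that carries the brown spool, 108 mm above the bench
There are look-alikes about, which are no part of the job. What is shaped like the spool_green but pink is not meant.

How it is judged:
By the outcome, as a careful person would: the job done as asked, in the order asked, and still so for the second after the job is handed in, with the robot touching nothing.
It also fails if it takes over 48 s, if anything falls off the work surface, if the arm or the gripper's body presses on something with over 40 N, if the wrist force passes 120 N, or if a joint passes its speed limit or range.

### The arm

A 6-joint arm with a two-finger parallel gripper is mounted at the origin on the work surface. World frame = base frame: x ahead of the robot, y to its left, z up, the work surface at z = 0. Lengths are in m, angles in rad, forces in N, time in s.
With the tool pointing down it reaches from about 0.35 to 0.85 m from the base axis. Payload 8.1 kg.
Tool frame: the origin (TCP) lies at the centre of the arm's flange, where the gripper is bolted on; the fingertips stand 186 mm ahead of it and the grasp point (between the pads) lies 167 mm ahead of it; z points along the fingers, y is the line along which they close (so a half turn about z gives the same grasp; the last joint's range is limited). The gripper opens to 93 mm and grips with 3 to 60 N. Pads are 15 mm wide; open, the fingers measure 128 mm over their backs; the gripper's body (75 mm by 188 mm) begins 65 mm behind the grasp point.
Start: joints at [-0.085, 0.13, 1.488, -0, 1.523, -0.085], TCP at [0.6, 0, 0.405] pointing down, gripper open.
Joint ranges: [-2.96, 2.96], [-0.89, 2.26], [0.02, 2.5], [-1.34, 4.48], [0, 2.73], [-2.66, 2.66]. Speed limits (rad/s): [2.39, 2.39, 2.79, 3.14, 3.14, 3.14].

### API

Orientations are given as a rotation vector (axis times angle).
In Python, from plant import robot gives the robot as it stands.
- The arm moves only by the tool apply_moves, never from a script. Its argument "series" is a list of rows, each a list of 2 entries, a list of its own where there are three numbers: the shift along the tool's x, y, z in mm, then the turn, a rotation vector about the tool's x, y, z in rad. A call has 1 to 12 rows; each row shifts and turns the commanded pose from where the row before left it, along the tool's axes as they then stand; what a row does not reach is not made up. A row lasts 1/12 s, in which the tool goes at most 41.7 mm and 7.16 degrees, less where a joint would pass 70% of its speed; a pose out of reach is approached as far as the arm can. A call is refused whole if a number of a shift passes 41.7 or a number of a turn 0.125, either way. A call with a gripper value outside its range is refused whole. "claw" is the opening, from 0 (shut) to 1 (fully open), set as the call begins (left out, the last holds). The fingers move at their own pace and stop on an object; "newtons" is the grip in N (left out, the last holds). Time passes only in rows, so rows that do not move let the fingers close. It gives the time, the measured TCP pose, the force, the opening and the grip force at its end, in the units of the state.
- robot.read_state(): the state, without advancing time (a new reading comes with each control period).
- robot.read_camera(name): name is "scene" or "side" or "wrist"; returns (picture, depth): 384x512x3 uint8, blue, green, red; 384x512 float32, m along the optical axis (not along the pixel's ray), 0 where there is no reading.
- robot.calibration(name): a dict with "fx", "fy", "cx", "cy" (pixels), "extrinsics" (4x4, takes a point from world to camera coordinates). Camera axes: x right, y down, z forward; pixel columns grow to the right and rows downward; lengths in m; the calibration is good to about 2 mm. The wrist camera is an equidistant fisheye: a pixel r from the principal point sees the ray r / f radians off the axis. A picture is of the moment at which its call begins: read the wrist's pose just before it. calibration takes no time and is no camera call; for the wrist camera it gives the pose at the moment of the call.
- robot.close_job(): hands the job in; it is judged then, once.
The state is a dict: "t": time; "q": joint angles; "dq": joint speeds; "joint_torque": joint torques, N m; "tool_pos": TCP position; "orientation": TCP orientation; "force": force on the tool from outside, world axes, zero at the start; "wrist_torque": the same for the moment, N m; "opening": finger opening in m; "gripper_force": force on a finger pad.
Only numpy, scipy, OpenCV 4.12 (cv2) and the standard library are available. Lean on these libraries where they do the work, as an engineer would, in place of code of your own. Each camera call takes 0.05 s, during which the arm holds its last target. There are 200 camera calls.

## Working session

There is one attempt and no reset: what is moved stays moved. The work goes in short steps, Python scripts to look and compute and a tool call to move; the robot and the scene stay as the last step left them, time stands still between calls to the robot, and variables do not carry over. Pictures are saved under pics/ and viewed, at most 10 in all, crops included, and the job is handed in when it is done.

Besides the shell and the picture viewer there is one more tool, called after ">>>" by a JSON object that holds its "method" and its "body". apply_moves: Moves the arm, as the interface text tells. Its arguments: {"type":"object","properties":{"series":{"type":"array"},"claw":{"type":"number"},"newtons":{"type":"number"}},"required":["series"]}

```bash
mkdir -p pics; cat > h.py <<'E'
import numpy as np, cv2
from plant import robot
def grab(n):
    c=robot.calibration(n); p,d=robot.read_camera(n); return p,d,c
def cloud(d,c):
    v,u=np.mgrid[:d.shape[0],:d.shape[1]]
    P=np.stack([(u-c['cx'])/c['fx']*d,(v-c['cy'])/c['fy']*d,d,np.ones_like(d)],-1)
    return (P@np.linalg.inv(np.array(c['extrinsics'])).T)[...,:3]
E
python3 - <<'E'
from h import *
s=robot.read_state();print(s['t'],s['tool_pos'],s['orientation'],s['opening'])
for n in('scene','side'):
    p,d,c=grab(n); cv2.imwrite(f'pics/{n}.png',p); np.savez(f'{n}.npz',p=p,d=d,X=cloud(d,c))
    print(n,np.linalg.inv(np.array(c['extrinsics']))[:3].round(2).tolist())
E
```

```text
0.0 [5.99779762e-01 3.44390457e-05 4.03707289e-01] [-2.22045410e+00 -2.22048778e+00  1.82438102e-03] 0.0930120868302922
scene [[0.26, 0.64, -0.72, 1.4], [0.97, -0.17, 0.19, -0.22], [-0.0, -0.74, -0.67, 0.89]]
side [[-0.98, -0.11, 0.16, 0.41], [-0.19, 0.56, -0.81, 0.72], [-0.0, -0.82, -0.57, 0.61]]
```

View pics/scene.png

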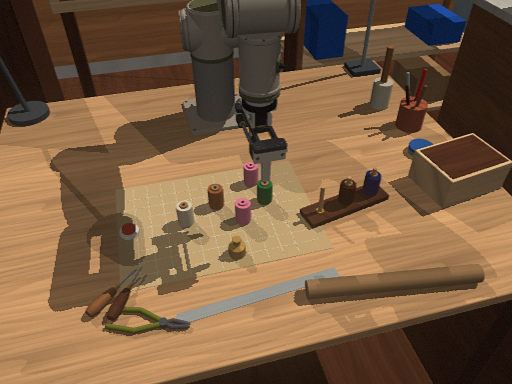

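View pics/side.png

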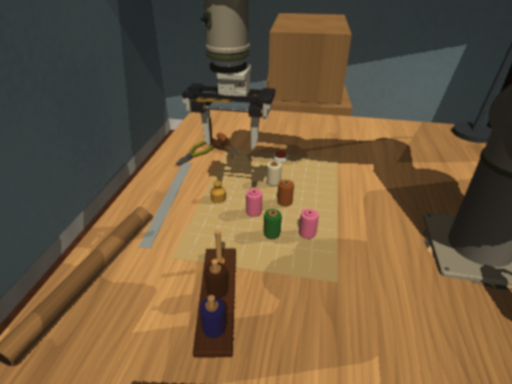

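The scene view shows:
- red button at (129,230)
- cream spool at (185,213)
- tan spool at (216,196)
- pink look-alikes at (251,174) and (243,210)
- green spool at (265,191)
- brass weight at (237,247)
- rack posts: bare at (321,200), brown at (347,190), navy at (372,181)

The only green spool is at scene (265,191), which is side (272,223). I'll confirm it in a crop and measure.

```bash
cat > m.py <<'E'
from h import *
from scipy.optimize import least_squares
S={n:np.load(n+'.npz') for n in('scene','side')}
boxes={'green':((252,178,276,208),(260,205,285,241),.07),'cream':((174,198,197,230),(265,158,284,190),.07),'tan':((206,182,227,212),(276,178,296,208),.07),
'pinkA':((242,161,260,188),(299,206,320,240),.07),'pinkB':((233,197,254,226),(244,186,265,218),.07),'bell':((115,218,143,242),(270,143,290,162),None),
'post':((314,183,328,206),(212,228,228,262),.108),'brown':((338,176,358,206),(206,255,228,298),.108),'navy':((362,166,384,196),(200,290,226,340),.108),'weight':((226,232,248,262),(209,177,228,204),.056)}
for k,(a,b,h) in boxes.items():
    for n,(u0,v0,u1,v1) in zip(S,(a,b)):
        X=S[n]['X'][v0:v1,u0:u1].reshape(-1,3); p=S[n]['p'][v0:v1,u0:u1].reshape(-1,3).astype(int)
        if k=='bell':
            m=(p[:,2]>2*p[:,1])&(p[:,2]>80); Y=X[m]
            Y=Y[Y[:,2]>np.percentile(Y[:,2],90)-.006]
            print(k,n,len(Y),Y.mean(0).round(4),np.ptp(Y,axis=0).round(3),np.percentile(Y[:,2],[10,50,90]).round(4)); continue
        Z=X[:,2]; T=X[(Z>h-.006)&(Z<h+.01)]
        out=[len(T),np.median(T,axis=0).round(4) if len(T) else None]
        if h==.07 or k in('brown','navy'):
            W=X[(Z>.03)&(Z<.06)]; f=least_squares(lambda c:np.hypot(W[:,0]-c[0],W[:,1]-c[1])-.022,W.mean(0)[:2],loss='soft_l1',f_scale=.002); out+=[f.x.round(4)]
        if k=='post':
            W=X[(Z>.05)&(Z<.1)]; f=least_squares(lambda c:np.hypot(W[:,0]-c[0],W[:,1]-c[1])-.006,W.mean(0)[:2],loss='soft_l1',f_scale=.002); out+=[len(W),f.x.round(4)]
        print(k,n,*out, 'zmax',np.percentile(Z,99).round(3))
a=cv2.resize(S['scene']['p'][150:270,100:400],None,fx=2.6,fy=2.6,interpolation=cv2.INTER_CUBIC)
cv2.imwrite('pics/crop.png',a)
E
python3 m.py
```

```text
green scene 90 [0.4977 0.0435 0.0662] [0.4907 0.0459] zmax 0.234
green side 144 [0.4915 0.0505 0.0658] [0.492  0.0458] zmax 0.07
cream scene 126 [ 0.5247 -0.1854  0.0669] [ 0.5199 -0.1848] zmax 0.072
cream side 111 [ 0.5134 -0.1725  0.0658] [ 0.5146 -0.146 ] zmax 0.07
tan scene 112 [ 0.4787 -0.0919  0.0668] [ 0.4745 -0.0918] zmax 0.071
tan side 101 [ 0.4745 -0.0866  0.066 ] [ 0.4756 -0.0915] zmax 0.07
pinkA scene 104 [0.4116 0.0264 0.0668] [0.4045 0.0282] zmax 0.307
pinkA side 143 [0.4053 0.0318 0.0662] [0.4051 0.0279] zmax 0.071
pinkB scene 121 [ 0.5543 -0.0327  0.0669] [ 0.5513 -0.0318] zmax 0.072
pinkB side 119 [ 0.5505 -0.026   0.0659] [ 0.5524 -0.0318] zmax 0.07
bell scene 88 [ 0.5217 -0.3389  0.0214] [0.038 0.029 0.007] [0.0194 0.0213 0.0237]
bell side 3 [ 0.5138 -0.3218  0.0184] [0.006 0.009 0.005] [0.0166 0.0178 0.0204]
post scene 17 [0.5922 0.176  0.1064] 64 [0.5898 0.1774] zmax 0.108
post side 39 [0.588  0.1827 0.1072] 96 [0.5904 0.1774] zmax 0.109
brown scene 15 [0.5747 0.2594 0.1063] [0.572  0.2605] zmax 0.107
brown side 45 [0.571  0.2639 0.1071] [0.573  0.2598] zmax 0.108
navy scene 15 [0.5573 0.3411 0.107 ] [0.5548 0.3439] zmax 0.108
navy side 42 [0.555  0.3457 0.1076] [0.5559 0.3414] zmax 0.108
weight scene 64 [ 0.6652 -0.0752  0.0543] zmax 0.056
weight side 42 [ 0.6623 -0.0698  0.055 ] zmax 0.056
```

View pics/crop.png

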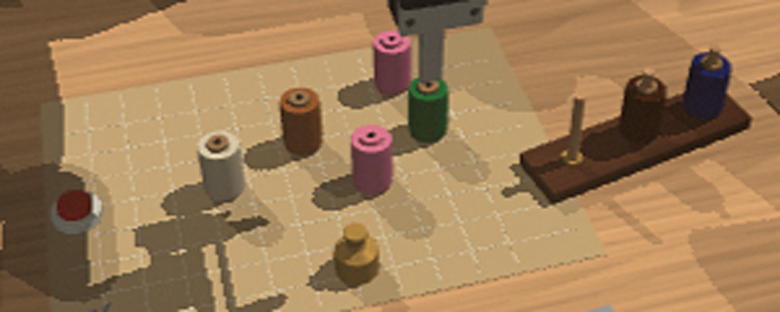

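The crop confirms that the green spool at crop (428,108) is the only green one, with both look-alikes pink. The bare post is at crop (575,130). I'll go above the bell with the fingers shut.

>>> {"method": "apply_moves", "body": {"series": [[[-14,-3,0],[0,0,0]],[[-28,-6,0],[0,0,0]],[[-31,-8,0],[0,0,0]],[[-31,-8,0],[0,0,0]],[[-31,-8,0],[0,0,0]],[[-31,-8,0],[0,0,0]],[[-31,-8,0],[0,0,0]],[[-31,-8,0],[0,0,0]],[[-31,-8,0],[0,0,0]],[[-31,-8,0],[0,0,0]],[[-28,-6,0],[0,0,0]],[[-21,-1,0],[0,0,0]]], "claw": 0}}

```text
t: 1.1
tool_pos: [0.5181, -0.342, 0.4044]
orientation: [-2.223, -2.219, 0.002]
force: [0.5, -0.1, -0.4]
opening: 0.0178
gripper_force: 0.0
```

>>> {"method": "apply_moves", "body": {"series": [[[0,0,10],[0,0,0]],[[0,0,20],[0,0,0]],[[0,0,30],[0,0,0]],[[0,0,20],[0,0,0]],[[0,0,10],[0,0,0]],[[0,0,0],[0,0,0]],[[0,0,0],[0,0,0]]]}}

```text
t: 1.68
tool_pos: [0.5198, -0.3388, 0.3146]
orientation: [-2.22, -2.221, 0.0]
force: [0.7, -0.6, -0.1]
opening: 0.0002
gripper_force: 0.0
```

```bash
cat > w.py <<'E'
from h import *
def wrist(name):
    s=robot.read_state(); p,d,c=grab('wrist'); cv2.imwrite(name,p)
    v,u=np.mgrid[:384,:512]; dx,dy=u-c['cx'],v-c['cy']; r=np.hypot(dx,dy)+1e-9; th=np.minimum(r/c['fx'],1.5)
    t=np.tan(th)/r
    P=np.stack([dx*t*d,dy*t*d,d,np.ones_like(d)],-1)@np.linalg.inv(np.array(c['extrinsics'])).T
    return s,p,d,P[...,:3]
E
python3 - <<'E'
from w import *
s,p,d,X=wrist('pics/w1.png'); print(s['t'],s['tool_pos'],s['orientation'],s['opening'],s['force'])
q=p.astype(int); m=(q[...,2]>2.2*q[...,1])&(q[...,2]>70)&(d>0)&(np.hypot(X[...,0]-.52,X[...,1]+.339)<.06)
Y=X[m]; print(len(Y)); print(np.percentile(Y,[5,50,95],axis=0).round(4))
T=Y[Y[:,2]>np.percentile(Y[:,2],95)-.003]; print(len(T),T.mean(0),(T.min(0)+T.max(0))/2,np.ptp(T,axis=0)); print(np.median(np.argwhere(m),axis=0))
# scene
p,d,c=grab('scene');q=p.astype(int);X=cloud(d,c);m=(q[...,2]>2.2*q[...,1])&(q[...,2]>70)&(np.hypot(X[...,0]-.52,X[...,1]+.339)<.05)
Y=X[m];T=Y[Y[:,2]>np.percentile(Y[:,2],95)-.003];print(len(T),T.mean(0),(T.min(0)+T.max(0))/2,np.ptp(T,axis=0))
E
```

```text
1.6833 [ 0.51982548 -0.3387818   0.31460359] [-2.22049002e+00 -2.22089886e+00  1.81195055e-04] 0.0002432413219957162 [ 0.67905488 -0.58273719 -0.05156444]
952
[[ 0.5058 -0.3518  0.0205]
 [ 0.5191 -0.3379  0.0218]
 [ 0.5323 -0.3244  0.023 ]]
930 [ 0.51890641 -0.33843141  0.02185675] [ 0.51905088 -0.33866887  0.02204408] [0.03254214 0.03253639 0.00412227]
[189. 251.]
50 [ 0.52133786 -0.33678851  0.02285091] [ 0.52107188 -0.33759533  0.02420952] [0.03041358 0.03152371 0.00592217]
```

View pics/w1.png

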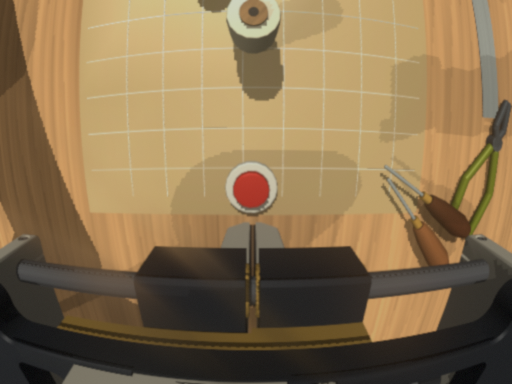

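The wrist view shows the red cap at (251,189) inside its white housing, clear of other things. It measures (0.519, -0.338, 0.022), so it is directly below the fingertips. I'll go down gently.

>>> {"method": "apply_moves", "body": {"series": [[[0,0,10],[0,0,0]],[[0,0,20],[0,0,0]],[[0,0,25],[0,0,0]],[[0,0,22],[0,0,0]],[[0,0,14],[0,0,0]],[[0,0,8],[0,0,0]],[[0,0,4],[0,0,0]],[[0,0,1],[0,0,0]],[[0,0,1],[0,0,0]],[[0,0,0],[0,0,0]],[[0,0,0],[0,0,0]]]}}

```text
t: 2.7
tool_pos: [0.5205, -0.3393, 0.211]
orientation: [2.22, 2.22, 0.0]
force: [-0.3, 0.5, 0.2]
opening: 0.0005
gripper_force: 0.0
```

>>> {"method": "apply_moves", "body": {"series": [[[0,0,1],[0,0,0]],[[0,0,1],[0,0,0]],[[0,0,1],[0,0,0]],[[0,0,1],[0,0,0]],[[0,0,0],[0,0,0]],[[0,0,0],[0,0,0]]]}}

```text
t: 3.2
tool_pos: [0.5203, -0.3392, 0.2061]
orientation: [2.221, 2.221, 0.0]
force: [1.5, -0.7, 3.5]
opening: 0.0001
gripper_force: 1.3
```

>>> {"method": "apply_moves", "body": {"series": [[[0,0,1],[0,0,0]],[[0,0,1],[0,0,0]],[[0,0,1],[0,0,0]],[[0,0,1],[0,0,0]],[[0,0,0],[0,0,0]],[[0,0,0],[0,0,0]]]}}

```text
t: 3.7
tool_pos: [0.5203, -0.3392, 0.2024]
orientation: [2.221, 2.221, 0.0]
force: [0.2, -0.6, 7.8]
opening: 0.0002
gripper_force: 3.5
```

>>> {"method": "apply_moves", "body": {"series": [[[0,0,0.7],[0,0,0]],[[0,0,0.8],[0,0,0]],[[0,0,0],[0,0,0]],[[0,0,0],[0,0,0]],[[0,0,0],[0,0,0]]]}}

```text
t: 4.12
tool_pos: [0.5203, -0.3392, 0.2022]
orientation: [2.221, 2.221, 0.0]
force: [-4.0, 3.4, 17.3]
opening: 0.0
gripper_force: 8.7
```

The height no longer drops while the force climbs past 17 N, so the button is fully down. I'll release it and travel high to the green spool.

>>> {"method": "apply_moves", "body": {"series": [[[0,0,-3],[0,0,0]],[[0,0,-5],[0,0,0]],[[0,0,-10],[0,0,0]],[[0,0,-20],[0,0,0]],[[0,0,-30],[0,0,0]],[[0,0,-35],[0,0,0]],[[0,0,-32],[0,0,0]],[[0,0,-20],[0,0,0]],[[0,0,-15],[0,0,0]],[[0,0,-5],[0,0,0]],[[0,0,0],[0,0,0]]]}}

```text
t: 5.03
tool_pos: [0.5201, -0.339, 0.3768]
orientation: [2.22, 2.22, 0.0]
force: [0.7, -0.5, -0.4]
opening: 0.0003
gripper_force: 0.0
```

>>> {"method": "apply_moves", "body": {"series": [[[15,-1,0],[0,0,0]],[[30,-2,0],[0,0,0]],[[35,-3,0],[0,0,0]],[[38,-3,0],[0,0,0]],[[38,-3,0],[0,0,0]],[[38,-3,0],[0,0,0]],[[38,-3,0],[0,0,0]],[[38,-3,0],[0,0,0]],[[38,-3,0],[0,0,0]],[[37,-3,0],[0,0,0]],[[25,-1,0],[0,0,0]],[[15,-1,0],[0,0,0]]]}}

```text
t: 6.03
tool_pos: [0.4898, 0.0488, 0.373]
orientation: [-2.217, -2.222, 0.003]
force: [0.2, -0.5, -0.2]
opening: 0.0008
gripper_force: 0.0
```

>>> {"method": "apply_moves", "body": {"series": [[[0,0,10],[0,0,0]],[[0,0,20],[0,0,0]],[[0,0,10],[0,0,0]],[[0,0,0],[0,0,0]],[[0,0,0],[0,0,0]],[[0,0,0],[0,0,0]]]}}

```text
t: 6.53
tool_pos: [0.4911, 0.0454, 0.3353]
orientation: [-2.222, -2.22, 0.001]
force: [0.2, 0.3, 0.2]
opening: 0.0007
gripper_force: 0.0
```

```bash
python3 - <<'E'
from w import *
p,d,c=grab('scene');q=p.astype(int);X=cloud(d,c);m=(q[...,2]>2.2*q[...,1])&(q[...,2]>70)&(np.hypot(X[...,0]-.52,X[...,1]+.339)<.05)
print('bell',np.percentile(X[m],[50,95],axis=0)[:,2])
s,p,d,X=wrist('pics/w2.png'); print(s['t'],s['tool_pos'],s['orientation'])
q=p.astype(int); m=(q[...,1]>1.3*q[...,2])&(q[...,1]>1.2*q[...,0])&(d>0)&(np.hypot(X[...,0]-.4915,X[...,1]-.0458)<.05)&(X[...,2]>.063)
T=X[m];print(len(T),T.mean(0),(T.min(0)+T.max(0))/2,np.ptp(T,axis=0))
m=(d>0)&(X[...,2]>.062)&(X[...,2]<.08)&(np.hypot(X[...,0]-.4915,X[...,1]-.0458)<.03);T=X[m];print(len(T),T.mean(0),(T.min(0)+T.max(0))/2,np.ptp(T,axis=0))
m=(d>0)&(X[...,2]>.1)&(X[...,2]<.112)&(np.hypot(X[...,0]-.59,X[...,1]-.1774)<.02);T=X[m];print('post',len(T),T.mean(0) if len(T) else 0)
E
```

```text
bell [0.02105936 0.023447  ]
6.5833 [0.49130153 0.04546466 0.33585865] [2.22207824e+00 2.22003692e+00 7.26783666e-04]
1083 [0.49180541 0.04620532 0.06584404] [0.49150549 0.04458936 0.06544722] [0.03960971 0.04117818 0.00471588]
1741 [0.49193681 0.04521866 0.06700275] [0.49239187 0.04412352 0.06719131] [0.04147949 0.04210987 0.01017883]
post 219 [0.58855027 0.17482059 0.10659446]
```

View pics/w2.png

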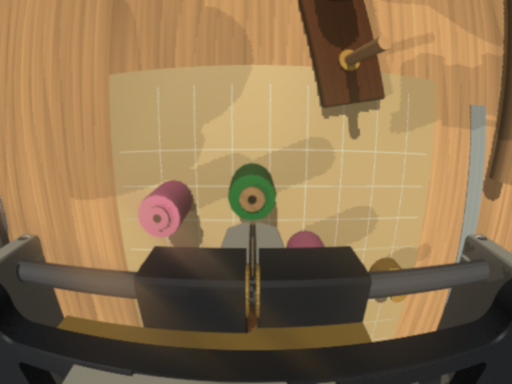

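The wrist view shows the green spool top at (252,199), just ahead of the fingertips, and the bare post at (372,47). The button is back up (95th-percentile height 0.0234 m). I'll lower to 2 cm above the spool and hold.

>>> {"method": "apply_moves", "body": {"series": [[[0,0,8],[0,0,0]],[[0,0,14],[0,0,0]],[[0,0,16],[0,0,0]],[[0,0,12],[0,0,0]],[[0,0,7],[0,0,0]],[[0,0,3],[0,0,0]],[[0,0,0],[0,0,0]],[[0,0,0],[0,0,0]],[[0,0,0],[0,0,0]],[[0,0,0],[0,0,0]],[[0,0,0],[0,0,0]],[[0,0,0],[0,0,0]]]}}

```text
t: 7.63
tool_pos: [0.4912, 0.046, 0.2757]
orientation: [2.221, 2.221, 0.001]
force: [-0.2, 0.6, -0.3]
opening: 0.0007
gripper_force: 0.0
```

>>> {"method": "apply_moves", "body": {"series": [[[0,0,0],[0,0,0]],[[0,0,0],[0,0,0]],[[0,0,0],[0,0,0]],[[0,0,0],[0,0,0]],[[0,0,0],[0,0,0]],[[0,0,0],[0,0,0]],[[0,0,0],[0,0,0]],[[0,0,0],[0,0,0]],[[0,0,0],[0,0,0]],[[0,0,0],[0,0,0]],[[0,0,0],[0,0,0]],[[0,0,0],[0,0,0]]]}}

```text
t: 8.63
tool_pos: [0.491, 0.046, 0.2752]
orientation: [-2.221, -2.221, -0.0]
force: [0.0, 1.1, 0.6]
opening: 0.0004
gripper_force: 0.0
```

>>> {"method": "apply_moves", "body": {"series": [[[0,0,0],[0,0,0]],[[0,0,0],[0,0,0]],[[0,0,0],[0,0,0]],[[0,0,0],[0,0,0]],[[0,0,0],[0,0,0]],[[0,0,0],[0,0,0]],[[0,0,0],[0,0,0]],[[0,0,0],[0,0,0]],[[0,0,0],[0,0,0]],[[0,0,0],[0,0,0]],[[0,0,0],[0,0,0]],[[0,0,0],[0,0,0]]]}}

```text
t: 9.63
tool_pos: [0.491, 0.046, 0.2752]
orientation: [-2.221, -2.221, -0.0]
force: [0.0, -0.5, -0.8]
opening: 0.0003
gripper_force: 0.0
```

>>> {"method": "apply_moves", "body": {"series": [[[0,0,0],[0,0,0]],[[0,0,0],[0,0,0]],[[0,0,0],[0,0,0]],[[0,0,0],[0,0,0]],[[0,0,0],[0,0,0]],[[0,0,-10],[0,0,0]],[[0,0,-25],[0,0,0]],[[0,0,-25],[0,0,0]],[[0,0,-20],[0,0,0]],[[0,0,-10],[0,0,0]],[[0,0,0],[0,0,0]]]}}

```text
t: 10.55
tool_pos: [0.4919, 0.046, 0.3687]
orientation: [2.219, 2.219, 0.006]
force: [0.6, -0.4, 0.3]
opening: 0.0004
gripper_force: 0.0
```

>>> {"method": "apply_moves", "body": {"series": [[[6,5,0],[0,0,0]],[[15,11,0],[0,0,0]],[[20,15,0],[0,0,0]],[[20,15,0],[0,0,0]],[[20,15,0],[0,0,0]],[[20,15,0],[0,0,0]],[[15,12,0],[0,0,0]],[[10,8,0],[0,0,0]],[[5,3,0],[0,0,0]],[[0,0,0],[0,0,0]],[[0,0,0],[0,0,0]],[[0,0,0],[0,0,0]]]}}

```text
t: 11.55
tool_pos: [0.5896, 0.1765, 0.3644]
orientation: [-2.221, -2.221, 0.002]
force: [0.0, -0.4, 0.2]
opening: 0.0006
gripper_force: 0.0
```

```bash
python3 - <<'E'
from w import *
s,p,d,X=wrist('pics/w3.png'); print(s['t'],s['tool_pos'],s['orientation'])
m=(d>0)&(X[...,2]>.103)&(X[...,2]<.112)&(np.hypot(X[...,0]-.59,X[...,1]-.1774)<.02);T=X[m];print('post',len(T),T.mean(0),(T.min(0)+T.max(0))/2,np.ptp(T,axis=0))
E
```

```text
11.55 [0.58956644 0.17653109 0.36442777] [-2.22138462e+00 -2.22060840e+00  2.07125639e-03]
post 166 [0.59029201 0.17598638 0.10741919] [0.59007853 0.17569661 0.10612259] [0.01089816 0.01131623 0.00581253]
```

View pics/w3.png

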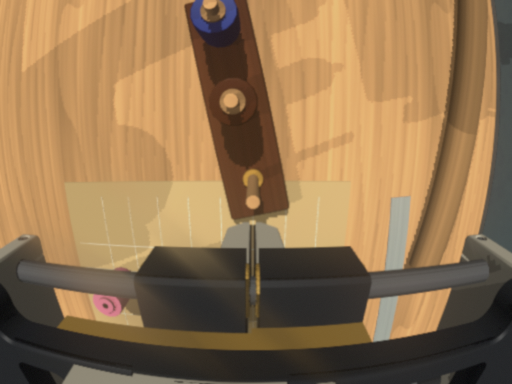

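The wrist view shows the bare post's top at (253,201), directly in line with the fingertips. The brown post is at (232,100) and navy at (211,10), both well clear. I'll lower.

>>> {"method": "apply_moves", "body": {"series": [[[0,0,6],[0,0,0]],[[0,0,12],[0,0,0]],[[0,0,14],[0,0,0]],[[0,0,10],[0,0,0]],[[0,0,6],[0,0,0]],[[0,0,3],[0,0,0]],[[0,0,0],[0,0,0]],[[0,0,0],[0,0,0]],[[0,0,0],[0,0,0]],[[0,0,0],[0,0,0]],[[0,0,0],[0,0,0]],[[0,0,0],[0,0,0]]]}}

```text
t: 12.6
tool_pos: [0.5902, 0.1771, 0.3148]
orientation: [2.221, 2.221, 0.001]
force: [-0.2, 0.2, 0.7]
opening: 0.0002
gripper_force: 0.0
```

>>> {"method": "apply_moves", "body": {"series": [[[0,0,0],[0,0,0]],[[0,0,0],[0,0,0]],[[0,0,0],[0,0,0]],[[0,0,0],[0,0,0]],[[0,0,0],[0,0,0]],[[0,0,0],[0,0,0]],[[0,0,0],[0,0,0]],[[0,0,0],[0,0,0]],[[0,0,0],[0,0,0]],[[0,0,0],[0,0,0]],[[0,0,0],[0,0,0]],[[0,0,0],[0,0,0]]]}}

```text
t: 13.6
tool_pos: [0.59, 0.177, 0.3142]
orientation: [2.221, 2.221, 0.0]
force: [0.1, -0.4, 0.7]
opening: 0.0003
gripper_force: 0.0
```

>>> {"method": "apply_moves", "body": {"series": [[[0,0,0],[0,0,0]],[[0,0,0],[0,0,0]],[[0,0,0],[0,0,0]],[[0,0,0],[0,0,0]],[[0,0,0],[0,0,0]],[[0,0,0],[0,0,0]],[[0,0,0],[0,0,0]],[[0,0,0],[0,0,0]],[[0,0,0],[0,0,0]],[[0,0,0],[0,0,0]],[[0,0,0],[0,0,0]],[[0,0,0],[0,0,0]]]}}

```text
t: 14.6
tool_pos: [0.59, 0.177, 0.3143]
orientation: [2.221, 2.221, 0.0]
force: [0.6, 0.8, -0.3]
opening: 0.0004
gripper_force: 0.0
```

```bash
python3 -c "
from plant import robot
print(robot.close_job())"
```

```text
the job is handed in; nothing more can be done
None
```

I pressed the red button fully down and it came back up. I then pointed at the green spool for over two seconds and handed the job in at about 14.6 s, with the fingertips about 2 cm above the bare post and touching nothing.

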